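# Free the lint-filter slide with the service pin

### The job

The lint trap's filter slide is locked. Take the service pin from its stand, press the button at the bottom of the round hole in the slide's front block with it, and, keeping the button down, push the slide all the way out of the box with the pin; then put the pin back in its stand, fully home. Be gentle with the button and the slide (light forces only, the pin alone may touch the slide) and leave the other things where they are.

Things in the scene. Friction and masses are not known exactly. Their poses are not given: they have to be found in the camera images.
- lint_box: white plastic lint trap, fixed: 130 (x) x 110 (y) x 75 mm high, metal duct collar on top to 120 mm. Origin: centre of its underside; the slide comes out along its -x. The slide's release button resists with 4 N at first touch, frees the slide after 4 mm (about 7 N), hits a hard stop after 6 mm (8 N). Over 16 N on the button, or 25 N from the pin on slide or box, does damage.
- filter_slide (a joint): how far the grey filter slide has come out (m): 0 home and locked, 0.080 at its end stop; about 3 N of friction. With the release button up it is caught at home and again at about 19, 38 and 55 mm, so the button must stay down all the way; let go beyond 65 mm, the button springs up and the slide stays out.
- release_hole (a point): centre of the mouth of the round vertical hole (12 mm wide, 2 mm chamfer) in the top of the slide's front block (48 x 64 mm, top 56 mm above the counter); moves with the slide; axes as the box's (z up, -x the way out). The release button, 10 mm wide, lies inside and moves along, its top 5 to 31 mm below the mouth: the depth differs from box to box and must be felt.
- pin_tool: service pin, stands upright in its stand, 70 g: a steel pin 8 mm thick and 45 mm long pointing down, above it a black square flange 24 x 24 x 6 mm (45 to 51 mm above the tip) and a black square handle 18 x 18 mm (51 to 113 mm above the tip). Origin: the pin's tip; z up along the pin; x and y square to the handle's faces.
- pin_tip (a point): tip of the pin (the tool's origin)
- tool_stand: wooden block 70 x 70 x 55 mm high, fixed, with a round 14 mm hole right through from the top (3 mm chamfer). Origin: centre of its underside. With the pin home, the flange rests on the block and the tip is 10 mm above the counter.
- stand_hole (a point): centre of the mouth of the stand's hole, 55 mm above the counter
- softener: white bottle, 64 mm wide, 130 mm high, bystander; origin: centre of its underside
- scoop_cup: white plastic cup, 68 mm wide, 60 mm high, bystander; origin: centre of its underside
- brush: hand brush lying on the counter, bystander; origin on its underside

How it is judged:
By the outcome, as a careful person would: the job done as asked, in the order asked, and still so for the second after the job is handed in, with the robot touching nothing.
It also fails if it takes over 54 s, if anything falls off the work surface, if the arm or the gripper's body presses on something with over 40 N, if the wrist force passes 120 N, or if a joint passes its speed limit or range.

### The arm

A 6-joint arm with a two-finger parallel gripper is mounted at the origin on the work surface. World frame = base frame: x ahead of the robot, y to its left, z up, the work surface at z = 0. Lengths are in mm, angles in degrees, forces in N, time in s.
With the tool pointing down it reaches from about 300 to 1000 mm from the base axis. Payload 5.1 kg.
Tool frame: the origin (TCP) lies between the finger pads; the fingertips stand robot.tcp_to_tips ahead of it and the grasp point (between the pads) is the TCP (robot.tcp_to_tips is the distance from the TCP to the fingertips, in mm); z points along the fingers, y is the line along which they close (so a half turn about z gives the same grasp; the last joint's range is limited). The gripper opens to 95 mm and grips with 3 to 60 N. Pads are 20 mm wide; open, the fingers measure 119 mm over their backs; the gripper's body (75 mm by 180 mm) begins 59 mm behind the grasp point.
Start: joints at [-71.31, 7.093, 94.555, -0, 78.352, -4.733], TCP at [258.348, -596.44, 233.656] pointing down, gripper open.
Joint ranges: [-149.61, 149.61], [-58.7, 133.49], [1.44, 155.28], [-77.14, 257.14], [18.33, 153.61], [-166.67, 166.67]. Speed limits (degrees/s): [147.25, 147.25, 180, 180, 180, 180].

### API

Orientations are given as a 3x3 rotation matrix whose columns are the frame's x, y, z axes.
In Python, from plant import robot gives the robot as it stands.
- The arm moves only by the tool drive_tool, never from a script. Its argument "plan" is one flat list of numbers, 7 for each row, row after row: the shift along the tool's x, y, z in mm, then the turn, a rotation vector about the tool's x, y, z in degrees, then the opening, from 0 (shut) to 1 (fully open). In form: [dx, dy, dz, ax, ay, az, claw, dx, dy, dz, ax, ay, az, claw, ...]. A call has 1 to 5 rows; each row is the pose to reach, as a shift and turn from the pose commanded when the call began, along the tool's axes at that moment; what a row does not reach only later rows make up. A row lasts 1/12 s, in which the tool goes at most 41.7 mm and 7.16 degrees, less where a joint would pass 70% of its speed; a pose out of reach is approached as far as the arm can. A call with a gripper value outside its range is refused whole. The fingers move at their own pace and stop on an object; "force" is the grip in N (left out, the last holds). Time passes only in rows, so rows that repeat a pose let the fingers close. It gives the time, the measured TCP pose, the force, the opening and the grip force at its end, in the units of the state.
- robot.observe(): the state, without advancing time (a new reading comes with each control period).
- robot.capture(name): name is "side" or "top"; returns a dict with "img" (480x640x3 uint8, red, green, blue), "vertical_fov" (degrees; the focal length in pixels is half the picture's height over the tangent of half this angle, whatever the lens; pixels are square), "cx", "cy" (the principal point, pixels), "rvec" (rotation vector, rad) and "tvec" (3), from world to camera coordinates, as OpenCV has them. Camera axes: x right, y down, z forward; pixel columns grow to the right and rows downward; lengths in mm; the calibration is good to about 2 mm. A picture is of the moment at which its call begins. There is no depth.
- robot.hand_in(): hands the job in; it is judged then, once.
Trained networks look in the newest picture that a camera, given by its name, has taken for a name from the list of things; names that differ only in an ending like _2 or _b are one class to them, and where a whole thing is asked for, a point or a joint stands for the part that bears it (a point fixed in the world has none). Each returns a list of dicts, best first, with "p" (0 to 1); they miss things now and then, are a little off and sometimes report something else, mostly with a low value. They report only what shows in the picture. A call takes as long as a camera call.
- robot.regions_of(camera, name): "mask" (480x640 bool, what is visible of it) and "extent" ([left, top, right, bottom] in pixels, round what is visible of it).
The state is a dict: "t": time; "joint_pos": joint angles; "joint_velocities": joint speeds; "joint_efforts": joint torques, N m; "tcp_pos": TCP position; "eef_rot": TCP orientation; "force": force on the tool from outside, world axes, zero at the start; "moment": the same for the moment, N m; "width": opening from 0.0 (shut) to 1.0 (fully open); "grip_force": force on a finger pad.
Only numpy, scipy, OpenCV 4.12 (cv2) and the standard library are available. Lean on these libraries where they do the work, as an engineer would, in place of code of your own. Each camera call takes 0.05 s, during which the arm holds its last target. There are 200 camera calls.

## Working session

There is one attempt and no reset: what is moved stays moved. The work goes in short steps, Python scripts to look and compute and a tool call to move; the robot and the scene stay as the last step left them, time stands still between calls to the robot, and variables do not carry over. Pictures are saved under pics/ and viewed, at most 12 in all, crops included, and the job is handed in when it is done.

Besides the shell and the picture viewer there is one more tool, called after "Emit:" as name(argument=value, ...) on one line, values as JSON. drive_tool: Moves the arm, as the interface text tells. Its arguments: {"type":"object","properties":{"plan":{"type":"array"},"force":{"type":"number"}},"required":["plan"]}

```bash
mkdir -p pics; cat > h.py <<'E'
import numpy as np,cv2
from plant import robot
def cap(n):
    c=robot.capture(n); h=c['img'].shape[0]
    f=h/2/np.tan(np.radians(c['vertical_fov'])/2)
    c['K']=np.array([[f,0,c['cx']],[0,f,c['cy']],[0,0,1.]]); c['R']=cv2.Rodrigues(np.array(c['rvec'],float))[0]; c['t']=np.array(c['tvec'],float).ravel()
    return c
def ray(c,u,v):
    d=c['R'].T@np.linalg.inv(c['K'])@[u,v,1]; return -c['R'].T@c['t'],d
def onz(c,u,v,z):
    o,d=ray(c,u,v); return o+d*(z-o[2])/d[2]
def proj(c,P):
    q=np.atleast_2d(P)@c['R'].T+c['t']; q=q@c['K'].T; return q[:,:2]/q[:,2:]
def save(c,n,box=None,s=1):
    im=c['img'][:,:,::-1]
    if box: im=im[box[1]:box[3],box[0]:box[2]]
    cv2.imwrite('pics/'+n,cv2.resize(im,None,fx=s,fy=s,interpolation=cv2.INTER_CUBIC))
E
python3 - <<'E'
from h import *
print(robot.tcp_to_tips); s=robot.observe(); print(s['t'],np.round(s['eef_rot'],3).tolist(),s['force'])
for n in('side','top'):
    c=cap(n); save(c,n+'0.png'); print(n,c['K'][0,0],c['cx'],c['cy'],(-c['R'].T@c['t']).round(0))
    for k in('lint_box','filter_slide','pin_tool','tool_stand','softener','scoop_cup','brush'):
        for r in robot.regions_of(n,k)[:2]: print(k,round(r['p'],2),r['extent'])
E
```

```text
19.0
0.0 [[0.918, 0.398, -0.001], [0.398, -0.918, 0.002], [0.0, -0.002, -1.0]] [-1.03243578  0.53406315 -0.3618777 ]
side 450.1409452719362 323.8160393137119 235.9134497332245 [ 498. -566.  769.]
lint_box 0.61 [280.6, 131.1, 362.6, 219.9]
filter_slide 0.89 [328.1, 178.9, 363.7, 217.5]
pin_tool 0.82 [290.6, 332.2, 307.3, 367.5]
tool_stand 0.72 [275.1, 332.5, 326.0, 391.5]
softener 0.82 [413.3, 220.7, 451.7, 274.4]
scoop_cup 0.66 [400.2, 342.6, 443.2, 385.1]
brush 0.93 [188.8, 137.0, 246.4, 183.7]
brush 0.34 [277.6, 335.6, 324.6, 389.8]
top 496.7284242779184 323.351643135766 246.9516144960815 [495. -12. 994.]
lint_box 0.57 [182.7, 183.7, 285.9, 274.9]
filter_slide 0.16 [427.5, 257.7, 480.9, 305.9]
pin_tool 0.6 [450.1, 274.2, 471.0, 287.9]
pin_tool 0.29 [250.9, 185.6, 287.2, 229.1]
tool_stand 0.69 [423.7, 256.1, 479.8, 300.2]
scoop_cup 0.78 [454.6, 155.0, 492.1, 198.3]
brush 0.65 [122.9, 321.4, 212.5, 387.9]
```

```bash
ls pics
```

```text
side0.png
top0.png
```

View pics/side0.png

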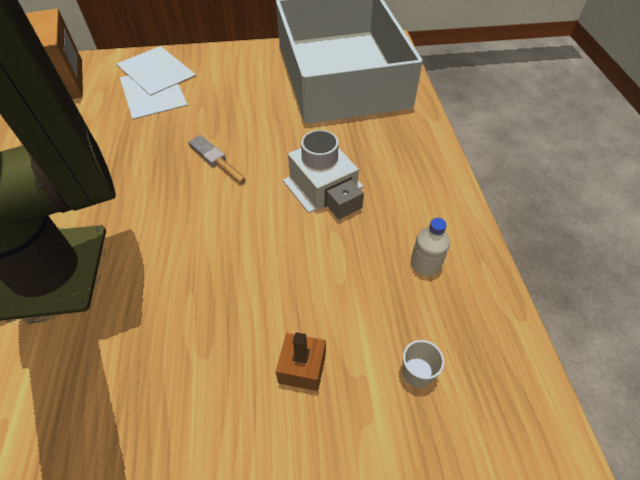

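View pics/top0.png

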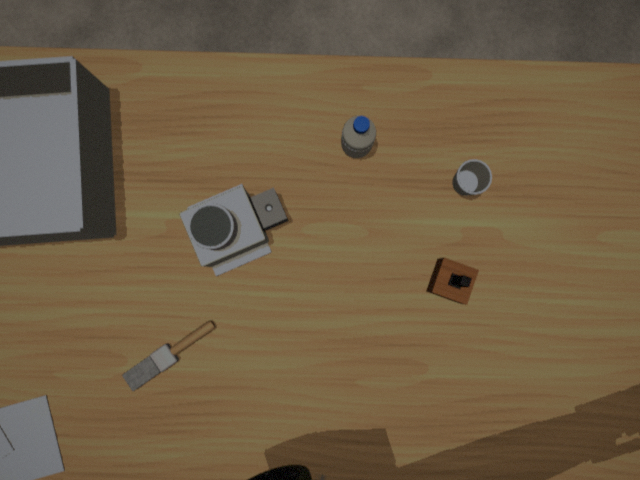

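Side: slide hole near (346,192), stand near (302,360) with the pin's handle top near (300,337). Top: hole near (269,208), stand near (455,281), collar to the left. Next I'll enlarge these parts.

```bash
python3 - <<'E'
from h import *
s=cv2.imread('pics/side0.png');t=cv2.imread('pics/top0.png')
f=lambda im,x,y:cv2.resize(im[y:y+75,x:x+100],(400,300),interpolation=cv2.INTER_CUBIC)
g=np.vstack([np.hstack([f(s,250,322),f(s,275,155)]),np.hstack([f(t,405,243),f(t,210,175)])])
cv2.imwrite('pics/crops.png',cv2.convertScaleAbs(g,alpha=1.5))
E
```

```text
(no output)
```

View pics/crops.png

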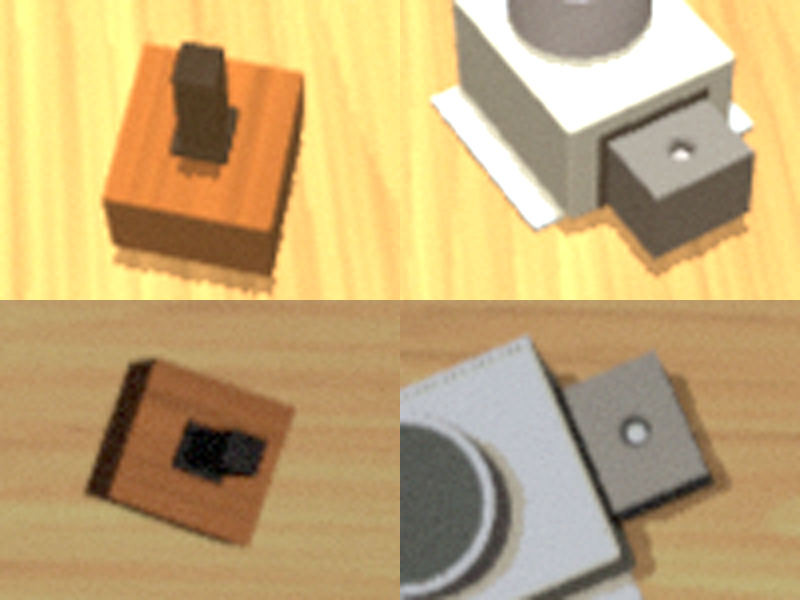

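Crops show, clearly: the stand's block (yawed about 18°), the pin's handle and flange seen from both cameras, and the slide hole as a bright dot at side (345.5,192.5), top (269,208). Next I'll triangulate.

```bash
python3 - <<'E'
from h import *
cs={'s':cap('side'),'t':cap('top')}
def pts(k,L,z):
    ox,oy,dx,dy={'s1':(250,322,0,0),'s2':(275,155,400,0),'t1':(405,243,0,300),'t2':(210,175,400,300)}[k]
    return np.array([onz(cs[k[0]],ox+(x-dx)/4-.4,oy+(y-dy)/4-.4,z) for x,y in L])
def rep(n,P):
    e=np.diff(np.vstack([P,P[:1]]),axis=0)[:,:2]
    a=np.degrees(np.arctan2(e[:,1],e[:,0]))
    print(n,P.mean(0).round(1),'len',np.hypot(*e.T).round(1),'ang',(a%90).round(1),a.round(0))
rep('stand s',pts('s1',[(145,45),(303,73),(273,230),(107,200)],55))
rep('stand t',pts('t1',[(152,360),(295,408),(248,545),(108,497)],55))
rep('handletop t',pts('t1',[(235,430),(266,437),(258,475),(224,470)],123-0))
rep('handletop s',pts('s1',[(185,42),(225,47),(222,62),(176,60)],113+10))
rep('hole s',pts('s2',[(682,150)],56)); rep('hole t',pts('t2',[(636,432)],56))
rep('slide s',pts('s2',[(607,145),(710,95),(752,152),(655,200)],56))
rep('slide t',pts('t2',[(563,385),(655,353),(710,480),(622,515)],56))
rep('boxtop edge t',pts('t2',[(528,338),(630,558)],75));rep('boxtop edge s',pts('s2',[(572,133),(733,58)],75))
for z in(55,61,123): print(z,pts('t1',[(240,455)],z).round(1),pts('s1',[(205,110)],z).round(1))
for n,k in(('side','s'),('top','t')):
    for m in('pin_tool','filter_slide'):
        for r in robot.regions_of(n,m)[:2]:
            q=cv2.minAreaRect(cv2.findNonZero(r['mask'].astype(np.uint8))); print(n,m,round(r['p'],2),q)
E
```

```text
stand s [ 499.  -266.4   55. ] len [68.9 68.6 68.5 69. ] ang [72.1 72.6 72.5 72.8] [ -18. -107.  162.   73.]
stand t [ 496.  -265.7   55. ] len [71.1 68.6 69.4 68.2] ang [73.  71.6 72.7 73. ] [-107.  162.   73.  -17.]
handletop t [ 496.1 -267.1  123. ] len [13.9 17.  15.  18.2] ang [78.9 78.6 83.2 75.2] [-101.  169.   83.  -15.]
handletop s [ 500.1 -261.6  123. ] len [15.7  6.3 17.8  8.2] ang [75.2 73.7 80.2 59.8] [ -15. -106.  170.   60.]
hole s [627.7  88.4  56. ] len [0.] ang [0.] [0.]
hole t [624.7  90.1  56. ] len [0.] ang [0.] [0.]
slide s [627.6  90.4  56. ] len [68.5 47.7 63.2 46.9] ang [26.3 18.9 25.9 25.3] [  26.  -71. -154.  115.]
slide t [624.2  89.4  56. ] len [46.3 66.3 44.8 68.3] ang [21.  25.1 23.5 26.2] [ -69. -155.  113.   26.]
boxtop edge t [614.  114.3  75. ] len [113.6 113.6] ang [26.7 26.7] [-153.   27.]
boxtop edge s [615.4 112.8  75. ] len [104.4 104.4] ang [25.6 25.6] [  26. -154.]
55 [[ 495.2 -284.3   55. ]] [[ 499.1 -255.4   55. ]]
61 [[ 495.2 -282.6   61. ]] [[ 499.1 -258.    61. ]]
123 [[ 495.2 -264.6  123. ]] [[ 499. -285.  123.]]
side pin_tool 0.98 ((300.5, 346.5), (29.0, 15.0), 90.0)
side filter_slide 0.87 ((344.5, 198.5), (30.857738494873047, 38.01315689086914), 63.43495178222656)
side filter_slide 0.26 ((322.5469970703125, 177.4369659423828), (91.83486938476562, 68.46595764160156), 55.124671936035156)
top pin_tool 0.61 ((459.3269348144531, 280.8653869628906), (22.161123275756836, 13.728129386901855), 11.309932708740234)
top filter_slide 0.94 ((268.8804626464844, 207.67881774902344), (38.16391372680664, 26.582509994506836), 65.77225494384766)
```

```bash
cat > d.py <<'E'
import sys
from h import *
from scipy.spatial.transform import Rotation as Ro
def delta(x,y,z,yaw):
    s=robot.observe();R=np.array(s['eef_rot']);a=np.radians(yaw)
    Y=np.array([np.cos(a),np.sin(a),0]);Z=np.array([0,0,-1.]);T=np.c_[np.cross(Y,Z),Y,Z]
    print('t %.2f tcp %s F %s w %.3f grip %.1f'%(s['t'],np.round(s['tcp_pos'],1),np.round(s['force'],1),s['width'],s['grip_force']))
    print('shift',(R.T@(np.array([x,y,z])-s['tcp_pos'])).round(1),'turn',Ro.from_matrix(R.T@T).as_rotvec(degrees=True).round(2))
if __name__=='__main__': delta(*map(float,sys.argv[1:]))
E
python3 d.py 497.5 -266 234 -104
```

```text
t 1.10 tcp [ 258.3 -596.4  233.7] F [-0.1 -0.2  0.6] w 1.002 grip 0.0
shift [ 3.508e+02 -2.081e+02 -3.000e-01] turn [-0.   -0.   37.42]
```

Emit:
drive_tool(plan=[70,-41,0,0,0,7,0.6,140,-83,0,0,0,14,0.6,210,-124,0,0,0,21,0.6,281,-166,0,0,0,29,0.6,351,-208,0,0,0,37,0.6])

```text
t: 1.52
tcp_pos: [379.5, -429.3, 233.8]
eef_rot: [[0.979, -0.202, 0.0], [-0.202, -0.979, -0.0], [0.0, 0.0, -1.0]]
force: [0.9, 0.3, -0.4]
width: 0.706
grip_force: 0.0
```

```bash
python3 d.py 497.5 -266 150 -104
```

```text
t 1.52 tcp [ 379.5 -429.3  233.8] F [ 0.9  0.3 -0.4] w 0.706 grip 0.0
shift [  82.7 -183.8   83.8] turn [ 0.01 -0.03  2.37]
```

Emit:
drive_tool(plan=[14,-34,10,0,0,2,0.6,30,-68,30,0,0,2.4,0.6,48,-105,40,0,0,2.4,0.6,65,-145,50,0,0,2.4,0.6,83,-184,60,0,0,2.4,0.6])

```text
t: 1.93
tcp_pos: [492.7, -270.3, 174.9]
eef_rot: [[0.972, -0.236, 0.0], [-0.236, -0.972, -0.0], [0.0, 0.0, -1.0]]
force: [-0.2, -1.1, 0.7]
width: 0.603
grip_force: 0.0
```

Emit:
drive_tool(plan=[0,0,0,0,0,0,0.6,0,0,0,0,0,0,0.6])

```text
t: 2.1
tcp_pos: [492.6, -270.2, 174.5]
eef_rot: [[0.973, -0.232, -0.001], [-0.232, -0.973, 0.001], [-0.001, -0.0, -1.0]]
force: [0.5, -0.1, -0.3]
width: 0.598
grip_force: 0.0
```

```bash
python3 d.py 497.5 -266 98 -104; python3 - <<'E'
from h import *
c=cap('side');save(c,'side1.png',(210,250,410,400),4)
E
```

```text
t 2.10 tcp [ 492.6 -270.2  174.5] F [ 0.5 -0.1 -0.3] w 0.598 grip 0.0
shift [ 3.9 -5.2 76.5] turn [-0.01  0.08  0.58]
```

View pics/side1.png

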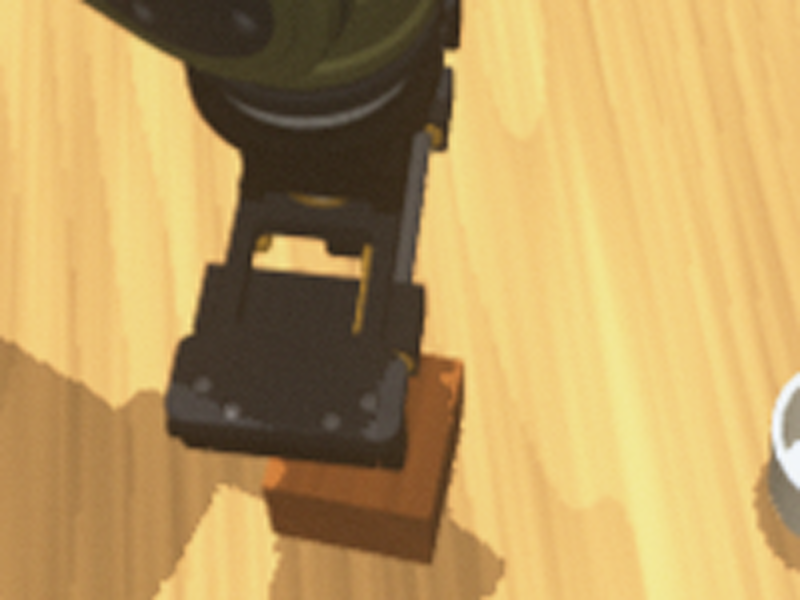

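The gripper hangs above the stand, parallel to its faces and a few mm to the left of its centre (gripper centre about (290,400), block about (365,455) in the crop), as computed. Going down.

Emit:
drive_tool(plan=[4,-5,15,0,0,0,0.6,4,-5,35,0,0,0,0.6,4,-5,55,0,0,0,0.6,4,-5,70,0,0,0,0.6,4,-5,76,0,0,0,0.6])

```text
t: 2.57
tcp_pos: [495.3, -269.1, 97.2]
eef_rot: [[0.971, -0.239, -0.003], [-0.239, -0.971, 0.001], [-0.003, -0.001, -1.0]]
force: [-0.3, 0.8, -0.0]
width: 0.598
grip_force: 0.0
```

Emit:
drive_tool(plan=[0,0,0,0,0,0,0.3,0,0,0,0,0,0,0.25,0,0,0,0,0,0,0.21,0,0,0,0,0,0,0.18,0,0,0,0,0,0,0.15], force=15)

```text
t: 2.98
tcp_pos: [497.8, -268.8, 100.6]
eef_rot: [[0.972, -0.236, 0.002], [-0.236, -0.972, -0.001], [0.002, 0.001, -1.0]]
force: [-0.0, -0.9, -0.1]
width: 0.31
grip_force: 0.0
```

Emit:
drive_tool(plan=[0,0,0,0,0,0,0,0,0,0,0,0,0,0,0,0,0,0,0,0,0], force=50)

```text
t: 3.23
tcp_pos: [497.5, -268.3, 99.9]
eef_rot: [[0.972, -0.236, 0.001], [-0.236, -0.972, -0.001], [0.001, 0.0, -1.0]]
force: [0.3, 0.3, 2.7]
width: 0.189
grip_force: 50.0
```

Emit:
drive_tool(plan=[0,0,-8,0,0,0,0,0,0,-25,0,0,0,0,0,0,-50,0,0,0,0,0,0,-80,0,0,0,0,0,0,-100,0,0,0,0], force=60)

```text
t: 3.65
tcp_pos: [497.6, -268.5, 202.1]
eef_rot: [[0.972, -0.236, 0.002], [-0.236, -0.972, -0.001], [0.002, 0.001, -1.0]]
force: [1.2, -0.7, 0.3]
width: 0.184
grip_force: 60.0
```

Emit:
drive_tool(plan=[0,0,0,0,0,0,0,0,0,0,0,0,0,0])

```text
t: 3.82
tcp_pos: [497.8, -268.6, 200.8]
eef_rot: [[0.972, -0.236, 0.003], [-0.236, -0.972, -0.002], [0.003, 0.001, -1.0]]
force: [0.1, -0.8, -0.7]
width: 0.185
grip_force: 60.0
```

```bash
python3 d.py 626.2 89.3 200 -64.2; python3 - <<'E'
from h import *
s=robot.observe();P=np.array(s['tcp_pos'])
I=[]
for n in('side','top'):
    c=cap(n);u=proj(c,[P-[0,0,90]])[0];v=proj(c,[P])[0];print(n,u,v)
    x,y=int(u[0])-50,int(u[1])-50;print(x,y)
    I.append(cv2.resize(c['img'][y:y+100,x:x+100,::-1],(400,400),interpolation=cv2.INTER_CUBIC))
cv2.imwrite('pics/lift.png',cv2.convertScaleAbs(np.hstack(I),alpha=1.4))
E
```

```text
t 3.82 tcp [ 497.8 -268.6  200.8] F [ 0.1 -0.8 -0.7] w 0.185 grip 60.0
shift [  40.3 -378.1    0.5] turn [  0.12  -0.14 -39.45]
side [299.37116561 342.4919198 ] [296.68611596 315.44291855]
249 292
top [464.89735252 279.9156655 ] [481.26245877 280.173678  ]
414 229
```

View pics/lift.png

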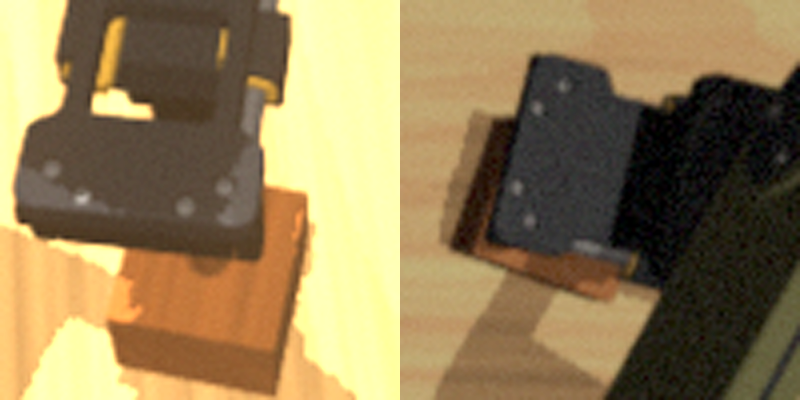

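The side view shows the pin hidden behind the front finger plate (crop (140,190)); the stand's hole shows near (208,265), empty, so the pin is out. I'll turn the gripper so the side camera sees the pin near the slide.

Emit:
drive_tool(plan=[2,-20,0,0,0,-7,0,6,-55,0,0,0,-14,0,10,-92,0,0,0,-21,0,14,-130,0,0,0,-28,0,18,-165,0,0,0,-35,0])

```text
t: 4.33
tcp_pos: [552.6, -110.1, 196.6]
eef_rot: [[0.929, 0.369, -0.004], [0.369, -0.929, 0.001], [-0.003, -0.003, -1.0]]
force: [0.8, -0.7, -0.7]
width: 0.189
grip_force: 60.0
```

```bash
python3 d.py 626.2 89.3 196 -14
```

```text
t 4.33 tcp [ 552.6 -110.1  196.6] F [ 0.8 -0.7 -0.7] w 0.189 grip 60.0
shift [ 142.  -158.2    0.6] turn [ -0.23   0.09 -54.34]
```

Emit:
drive_tool(plan=[24,-27,0,0,0,-7,0,50,-56,0,0,0,-14,0,76,-85,0,0,0,-21,0,103,-115,0,0,0,-28,0,130,-145,0,0,0,-35,0])

```text
t: 4.75
tcp_pos: [621.0, 72.1, 196.4]
eef_rot: [[0.549, 0.836, -0.004], [0.836, -0.549, -0.0], [-0.002, -0.003, -1.0]]
force: [0.6, -0.1, -0.3]
width: 0.19
grip_force: 60.0
```

Emit:
drive_tool(plan=[0,-4,0,0,0,-7,0,-1,-10,0,0,0,-14,0,-1,-16,0,0,0,-19,0,-1,-16,0,0,0,-19,0,-1,-16,0,0,0,-19,0])

```text
t: 5.17
tcp_pos: [607.0, 78.3, 197.1]
eef_rot: [[0.255, 0.967, -0.003], [0.967, -0.255, -0.0], [-0.001, -0.003, -1.0]]
force: [-0.2, -0.6, 0.3]
width: 0.187
grip_force: 60.0
```

```bash
python3 d.py 626.2 89.3 196 -14; python3 - <<'E'
from h import *
s=robot.observe();P=np.array(s['tcp_pos'])
c=cap('side');u=proj(c,[P-[0,0,90]])[0];print(u,proj(c,[P-[0,0,45]])[0])
np.save('c.npy',np.r_[c['K'].ravel(),c['R'].ravel(),c['t']])
x,y=int(u[0])-60,int(u[1])-60;print(x,y);cv2.imwrite('pics/pin.png',cv2.convertScaleAbs(cv2.resize(c['img'][y:y+90,x:x+120,::-1],(800,600),interpolation=cv2.INTER_CUBIC),alpha=1.5))
E
```

```text
t 5.17 tcp [607.   78.3 197.1] F [-0.2 -0.6  0.3] w 0.187 grip 60.0
shift [15.5 15.7  1. ] turn [-0.18  0.06 -0.77]
[336.87337771 179.502361  ] [337.42964397 163.32734262]
276 119
```

View pics/pin.png

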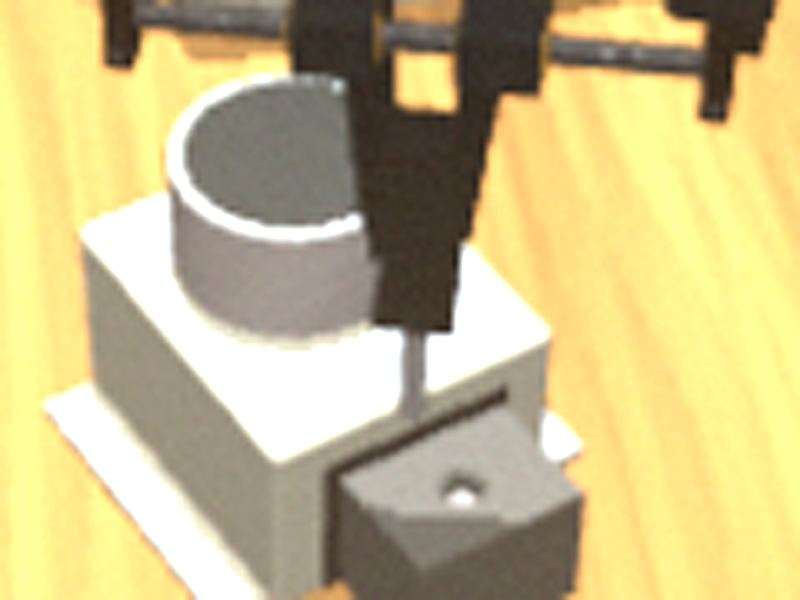

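The pin is seen clearly: tip at crop (411,417) = side pixel (337.2,181.1), as predicted from TCP minus 90 mm; hole mouth at crop (463,489) = (345,192). Approaching just above the hole for a close check.

Emit:
drive_tool(plan=[5,5,6,0.1,0,-0.7,0,10,10,15,0.1,0,-0.7,0,15,15.7,25,0.1,0,-0.7,0,15.5,15.7,38,0.1,0,-0.7,0,15.5,15.7,43,0.1,0,-0.7,0])

```text
t: 5.63
tcp_pos: [626.1, 89.3, 152.5]
eef_rot: [[0.241, 0.97, -0.006], [0.97, -0.241, 0.0], [-0.001, -0.006, -1.0]]
force: [-0.5, 0.3, -1.8]
width: 0.189
grip_force: 60.0
```

Emit:
drive_tool(plan=[0,0,0,0,0,0,0,0,0,0,0,0,0,0])

```text
t: 5.8
tcp_pos: [626.6, 89.2, 155.0]
eef_rot: [[0.241, 0.97, -0.004], [0.97, -0.241, 0.0], [-0.001, -0.004, -1.0]]
force: [0.1, 0.2, -0.6]
width: 0.193
grip_force: 60.0
```

```bash
python3 d.py 626.3 89.3 150 -64; python3 - <<'E'
from h import *
s=robot.observe();P=np.array(s['tcp_pos'])
c=cap('side');u=proj(c,[P-[0,0,90]])[0];print(u)
x,y=int(u[0])-30,int(u[1])-25;print(x,y);cv2.imwrite('pics/pin2.png',cv2.convertScaleAbs(cv2.resize(c['img'][y:y+45,x:x+60,::-1],(720,540),interpolation=cv2.INTER_CUBIC),alpha=1.5))
print('hole mouth if under TCP',proj(c,[[P[0],P[1],56]]),'per mm x',proj(c,[[P[0]+5,P[1],56],[P[0],P[1]+5,56]]))
E
```

```text
t 5.80 tcp [626.6  89.2 155. ] F [ 0.1  0.2 -0.6] w 0.193 grip 60.0
shift [ 0.1 -0.3  5. ] turn [-0.19  0.13 50.03]
[344.69857512 189.00386029]
314 164
hole mouth if under TCP [[344.53948608 191.88700332]] per mm x [[346.82998908 191.67565713]
 [344.18525118 190.20403959]]
```

View pics/pin2.png

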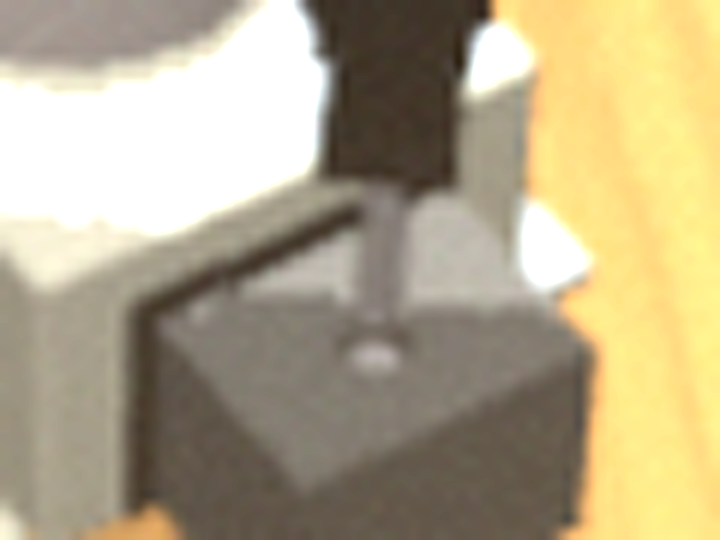

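The tip (crop (382,322)) hangs almost exactly over the hole (377,347); about 0.8 mm toward the camera to correct. Turning the gripper so it pushes along its strong axis.

Emit:
drive_tool(plan=[-0.9,-0.2,0,0,0,7,0,-0.9,-0.2,0,0,0,14,0,-0.9,-0.2,0,0,0,21,0,-0.9,-0.2,0,0,0,28,0,-0.9,-0.2,0,0,0,35,0])

```text
t: 6.27
tcp_pos: [627.2, 88.4, 157.5]
eef_rot: [[0.758, 0.652, 0.0], [0.652, -0.758, 0.001], [0.001, -0.0, -1.0]]
force: [-0.0, -0.2, -0.7]
width: 0.187
grip_force: 60.0
```

Emit:
drive_tool(plan=[0,0,0,0,0,7,0,0,0,0,0,0,14,0,0,0,0,0,0,15,0,0,0,0,0,0,15,0,0,0,0,0,0,15,0])

```text
t: 6.68
tcp_pos: [626.9, 88.5, 156.8]
eef_rot: [[0.897, 0.441, -0.001], [0.441, -0.897, 0.001], [-0.001, -0.001, -1.0]]
force: [0.4, -0.8, -1.7]
width: 0.184
grip_force: 60.0
```

```bash
python3 d.py 626.2 88.5 146 -64
```

```text
t 6.68 tcp [626.9  88.5 156.8] F [ 0.4 -0.8 -1.7] w 0.184 grip 60.0
shift [-0.6 -0.4 10.8] turn [-0.05  0.03  0.18]
```

Emit:
drive_tool(plan=[-0.3,-0.2,3,0,0,0,0,-0.3,-0.2,6,0,0,0,0,-0.3,-0.2,9,0,0,0,0,-0.3,-0.2,10,0,0,0,0,-0.3,-0.2,10,0,0,0,0])

```text
t: 7.1
tcp_pos: [626.2, 88.5, 145.9]
eef_rot: [[0.898, 0.439, -0.002], [0.439, -0.898, 0.0], [-0.002, -0.001, -1.0]]
force: [0.6, -0.0, -0.9]
width: 0.187
grip_force: 60.0
```

Emit:
drive_tool(plan=[0,0,1,0,0,0,0,0,0,2,0,0,0,0,0,0,3,0,0,0,0,0,0,3,0,0,0,0])

```text
t: 7.43
tcp_pos: [626.7, 88.6, 145.2]
eef_rot: [[0.898, 0.439, -0.001], [0.439, -0.898, 0.0], [-0.001, -0.001, -1.0]]
force: [-3.9, 0.2, 8.8]
width: 0.186
grip_force: 60.0
```

Emit:
drive_tool(plan=[0,0,-2,0,0,0,0,-1.8,-0.9,-2,0,0,0,0,-1.8,-0.9,-1,0,0,0,0,-1.8,-0.9,0,0,0,0,0,-1.8,-0.9,0,0,0,0,0])

```text
t: 7.85
tcp_pos: [625.1, 88.6, 145.4]
eef_rot: [[0.898, 0.439, 0.0], [0.439, -0.898, 0.001], [0.0, -0.0, -1.0]]
force: [-3.6, 0.3, 8.7]
width: 0.186
grip_force: 60.0
```

```bash
cat > avg.py <<'E'
from h import *
L=[]
for i in range(8):
    c=cap('side') ;s=robot.observe();L.append(np.r_[s['tcp_pos'],s['force'],s['moment']])
L=np.array(L);print(s['t'],L.mean(0).round(2),L.std(0).round(2))
P=L.mean(0)[:3]
u=proj(c,[P-[0,0,90]])[0];print(u,proj(c,[[P[0],P[1],56]]))
x,y=int(u[0])-30,int(u[1])-25;print(x,y)
import sys
if len(sys.argv)>1:cv2.imwrite('pics/'+sys.argv[1],cv2.convertScaleAbs(cv2.resize(c['img'][y:y+45,x:x+60,::-1],(720,540),interpolation=cv2.INTER_CUBIC),alpha=1.5))
E
python3 avg.py con.png
```

```text
8.25 [ 6.2506e+02  8.8580e+01  1.4538e+02 -2.0700e+00 -3.5000e-01  8.8200e+00
 -7.0000e-02  5.9000e-01  0.0000e+00] [0.01 0.02 0.02 0.49 0.41 0.26 0.02 0.02 0.02]
[343.88490989 192.35197836] [[343.89542213 192.15571296]]
313 167
```

View pics/con.png

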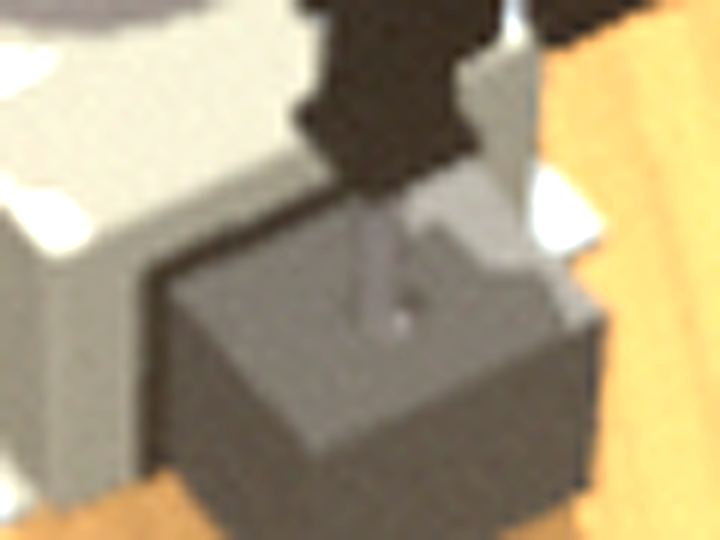

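TCP readings are steady to 0.02 mm, so I trust them. The picture shows the tip (crop (377,333)) resting on the block's top, with the hole's open part to its upper right (dark at (410,300), button glint at (402,320)). I'll lift, shift about +2 x and +3 y, and retry.

Emit:
drive_tool(plan=[0,0,-5,0,0,0,0,3.1,-1.8,-5,0,0,0,0,3.1,-1.8,-5,0,0,0,0,3.1,-1.8,-3,0,0,0,0,3.1,-1.8,-1,0,0,0,0])

```text
t: 8.67
tcp_pos: [626.1, 91.6, 143.4]
eef_rot: [[0.898, 0.439, -0.003], [0.439, -0.898, 0.0], [-0.002, -0.001, -1.0]]
force: [-0.1, -0.3, -0.5]
width: 0.188
grip_force: 60.0
```

Emit:
drive_tool(plan=[0,0,0.5,0,0,0,0,0,0,1,0,0,0,0,0,0,1,0,0,0,0])

```text
t: 8.92
tcp_pos: [626.1, 91.5, 142.7]
eef_rot: [[0.899, 0.439, -0.003], [0.439, -0.899, 0.0], [-0.002, -0.001, -1.0]]
force: [0.4, -0.5, -0.5]
width: 0.189
grip_force: 60.0
```

In: 142.7 with no force. Feeling for the button in 3 mm steps.

Emit:
drive_tool(plan=[0,0,1,0,0,0,0,0,0,2,0,0,0,0,0,0,3,0,0,0,0,0,0,3,0,0,0,0])

```text
t: 9.25
tcp_pos: [626.2, 91.5, 139.9]
eef_rot: [[0.898, 0.439, -0.002], [0.439, -0.898, 0.0], [-0.002, -0.001, -1.0]]
force: [1.0, 0.1, -1.1]
width: 0.188
grip_force: 60.0
```

Emit:
drive_tool(plan=[0,0,1,0,0,0,0,0,0,2,0,0,0,0,0,0,3,0,0,0,0,0,0,3,0,0,0,0])

```text
t: 9.58
tcp_pos: [626.7, 91.5, 137.9]
eef_rot: [[0.898, 0.439, -0.001], [0.439, -0.898, 0.0], [-0.001, -0.001, -1.0]]
force: [-1.3, -0.6, 3.8]
width: 0.185
grip_force: 60.0
```

Emit:
drive_tool(plan=[0,0,1,0,0,0,0,0,0,2,0,0,0,0,0,0,2,0,0,0,0])

```text
t: 9.83
tcp_pos: [626.7, 91.4, 135.7]
eef_rot: [[0.898, 0.439, -0.001], [0.439, -0.898, 0.0], [-0.001, -0.001, -1.0]]
force: [-0.2, -0.9, 4.5]
width: 0.185
grip_force: 60.0
```

```bash
python3 avg.py | head -2
```

```text
10.2333 [ 6.2665e+02  9.1420e+01  1.3566e+02 -2.6000e-01 -1.1300e+00  4.3600e+00
 -2.5000e-01  1.0000e-01  1.0000e-02] [0.03 0.02 0.11 0.57 0.53 0.35 0.05 0.05 0.03]
```

Emit:
drive_tool(plan=[0,0,1,0,0,0,0,0,0,2,0,0,0,0,0,0,3,0,0,0,0,0,0,3.5,0,0,0,0,0,0,3.5,0,0,0,0])

```text
t: 10.65
tcp_pos: [626.7, 91.4, 132.3]
eef_rot: [[0.898, 0.439, -0.001], [0.439, -0.898, 0.0], [-0.001, -0.001, -1.0]]
force: [-0.8, -0.8, 5.8]
width: 0.184
grip_force: 60.0
```

```bash
python3 avg.py | head -2
```

```text
11.05 [ 6.2674e+02  9.1400e+01  1.3243e+02 -4.6000e-01 -1.4600e+00  6.4700e+00
 -3.5000e-01  1.6000e-01 -0.0000e+00] [0.01 0.01 0.02 0.46 0.82 0.42 0.03 0.03 0.03]
```

Emit:
drive_tool(plan=[0,0,0.7,0,0,0,0,0,0,1.3,0,0,0,0,0,0.5,1.3,0,0,0,0,0,1,1.3,0,0,0,0,0,2,1.3,0,0,0,0])

```text
t: 11.47
tcp_pos: [627.1, 90.7, 131.1]
eef_rot: [[0.899, 0.439, -0.002], [0.439, -0.899, 0.003], [-0.001, -0.004, -1.0]]
force: [-3.3, 2.7, 8.1]
width: 0.186
grip_force: 60.0
```

Emit:
drive_tool(plan=[0,1,0,0,0,0,0,0,2,0,0,0,0,0,0,3,0,0,0,0,0,0,4,0,0,0,0,0,0,5,0,0,0,0])

```text
validation failed for argument at $.pl...
```

Emit:
drive_tool(plan=[0,1,0,0,0,0,0,0,2,0,0,0,0,0,0,3,0,0,0,0,0,0,4,0,0,0,0,0,0,5,0,0,0,0,0])

```text
t: 11.88
tcp_pos: [629.1, 86.5, 131.0]
eef_rot: [[0.899, 0.439, -0.003], [0.439, -0.899, 0.003], [-0.001, -0.004, -1.0]]
force: [-2.3, 2.7, 7.4]
width: 0.187
grip_force: 60.0
```

Emit:
drive_tool(plan=[0,2,0,0,0,0,0,0,4,0,0,0,0,0,0,6,0,0,0,0,0,0,8,0,0,0,0,0,0,10,0,0,0,0,0])

```text
t: 12.3
tcp_pos: [633.4, 77.5, 131.0]
eef_rot: [[0.899, 0.439, -0.003], [0.439, -0.899, 0.003], [-0.001, -0.004, -1.0]]
force: [-2.3, 1.3, 8.3]
width: 0.19
grip_force: 60.0
```

```bash
python3 avg.py | head -2
```

```text
12.7 [ 6.3354e+02  7.7200e+01  1.3100e+02 -1.9200e+00  1.5400e+00  7.8400e+00
  4.1000e-01  6.0000e-01  0.0000e+00] [0.02 0.03 0.03 0.6  0.74 0.34 0.03 0.04 0.02]
```

Emit:
drive_tool(plan=[0,3,0,0,0,0,0,0,6,0,0,0,0,0,0,9,0,0,0,0,0,0,12,0,0,0,0,0,0,15,0,0,0,0,0])

```text
t: 13.12
tcp_pos: [639.9, 64.0, 130.9]
eef_rot: [[0.899, 0.439, -0.003], [0.439, -0.899, 0.003], [-0.002, -0.004, -1.0]]
force: [-3.4, 1.9, 7.4]
width: 0.185
grip_force: 60.0
```

Emit:
drive_tool(plan=[0,3,0,0,0,0,0,0,6,0,0,0,0,0,0,9,0,0,0,0,0,0,12,0,0,0,0,0,0,15,0,0,0,0,0])

```text
t: 13.53
tcp_pos: [646.4, 50.4, 130.9]
eef_rot: [[0.899, 0.439, -0.004], [0.439, -0.899, 0.003], [-0.002, -0.004, -1.0]]
force: [-3.1, 2.3, 8.5]
width: 0.182
grip_force: 60.0
```

Emit:
drive_tool(plan=[-0.2,3,0,0,0,0,0,-0.4,6,0,0,0,0,0,-0.5,9,0,0,0,0,0,-0.5,12,0,0,0,0,0,-0.5,15,0,0,0,0,0])

```text
t: 13.95
tcp_pos: [652.6, 36.7, 130.9]
eef_rot: [[0.899, 0.439, -0.003], [0.439, -0.899, 0.003], [-0.002, -0.004, -1.0]]
force: [-2.6, 2.2, 7.3]
width: 0.185
grip_force: 60.0
```

Emit:
drive_tool(plan=[0,3,0,0,0,0,0,0,6,0,0,0,0,0,0,9,0,0,0,0,0,0,12,0,0,0,0,0,0,15,0,0,0,0,0])

```text
t: 14.37
tcp_pos: [659.1, 23.2, 130.8]
eef_rot: [[0.899, 0.439, -0.004], [0.439, -0.899, 0.003], [-0.002, -0.004, -1.0]]
force: [-3.3, 1.6, 8.5]
width: 0.185
grip_force: 60.0
```

Emit:
drive_tool(plan=[-0.2,1,0,0,0,0,0,-0.3,2,0,0,0,0,0,-0.4,3,0,0,0,0,0,-0.4,4,0,0,0,0,0,-0.4,5,0,0,0,0,0])

```text
t: 14.78
tcp_pos: [661.1, 18.6, 130.9]
eef_rot: [[0.899, 0.439, -0.003], [0.439, -0.899, 0.003], [-0.002, -0.004, -1.0]]
force: [-1.3, 2.1, 8.4]
width: 0.189
grip_force: 60.0
```

Emit:
drive_tool(plan=[0,0.5,0,0,0,0,0,0,1,0,0,0,0,0,0,1.5,0,0,0,0,0])

```text
t: 15.03
tcp_pos: [661.3, 18.1, 130.7]
eef_rot: [[0.899, 0.439, -0.004], [0.439, -0.899, 0.005], [-0.002, -0.006, -1.0]]
force: [-3.6, 4.4, 9.0]
width: 0.19
grip_force: 60.0
```

Emit:
drive_tool(plan=[0,0.7,0,0,0,0,0,0,1.5,0,0,0,0,0,0,1.5,0,0,0,0,0])

```text
t: 15.28
tcp_pos: [662.0, 17.2, 130.8]
eef_rot: [[0.899, 0.439, -0.004], [0.439, -0.899, 0.006], [-0.001, -0.007, -1.0]]
force: [-3.9, 4.7, 8.8]
width: 0.19
grip_force: 60.0
```

Emit:
drive_tool(plan=[0,0.7,0,0,0,0,0,0,1.4,0,0,0,0,0,0,2,0,0,0,0,0,0,2,0,0,0,0])

```text
validation failed for argument at $.pl...
```

```bash
python3 avg.py | head -2
```

```text
15.6833 [ 6.6197e+02  1.7210e+01  1.3076e+02 -3.8500e+00  4.9000e+00  8.4900e+00
  1.3200e+00  9.5000e-01 -1.0000e-02] [0.01 0.02 0.01 0.54 0.55 0.53 0.03 0.02 0.04]
```

Emit:
drive_tool(plan=[0,0.7,0,0,0,0,0,0,1.4,0,0,0,0,0,0,2,0,0,0,0,0,0,2,0,0,0,0,0])

```text
t: 16.02
tcp_pos: [662.2, 16.8, 130.7]
eef_rot: [[0.899, 0.438, -0.006], [0.438, -0.899, 0.009], [-0.002, -0.01, -1.0]]
force: [-5.2, 8.5, 9.9]
width: 0.187
grip_force: 60.0
```

```bash
python3 avg.py | head -2; python3 - <<'E'
from h import *
c=cap('top'); save(c,'out.png',(180,150,380,300),4)
E
```

```text
16.4167 [ 6.6222e+02  1.6810e+01  1.3073e+02 -5.3100e+00  8.3600e+00  9.5300e+00
  2.1900e+00  1.4000e+00 -4.0000e-02] [0.01 0.02 0.01 0.42 0.2  0.36 0.03 0.04 0.02]
```

View pics/out.png

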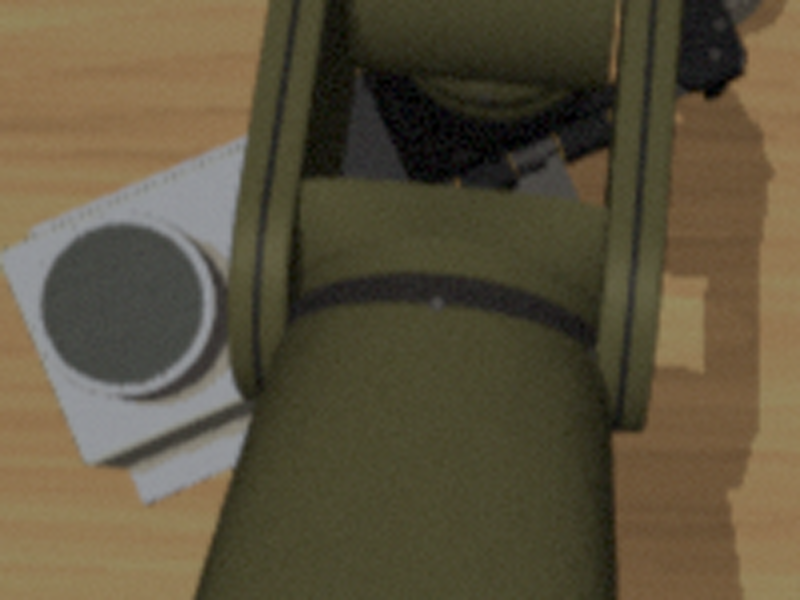

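Top view: the arm covers the slide, but the stop is felt: the side force rose to 10 N with the pin barely moving. Easing off sideways, then lifting out.

Emit:
drive_tool(plan=[0,-1.5,0,0,0,0,0,0,-3,0,0,0,0,0,0,-3,-3,0,0,0,0,0,-3,-8,0,0,0,0,0,-3,-13,0,0,0,0])

```text
t: 16.88
tcp_pos: [661.6, 17.2, 142.0]
eef_rot: [[0.899, 0.439, -0.004], [0.439, -0.899, 0.003], [-0.002, -0.005, -1.0]]
force: [0.7, 4.8, -3.7]
width: 0.187
grip_force: 60.0
```

Emit:
drive_tool(plan=[0,0,-8,0,0,0,0,0,0,-20,0,0,0,0,0,0,-35,0,0,0,0,0,0,-50,0,0,0,0,0,0,-65,0,0,0,0])

```text
t: 17.3
tcp_pos: [662.9, 15.1, 210.7]
eef_rot: [[0.899, 0.439, -0.0], [0.439, -0.899, -0.0], [-0.0, 0.0, -1.0]]
force: [1.0, 0.0, -0.7]
width: 0.187
grip_force: 60.0
```

```bash
python3 d.py 497.6 -268.5 196 -104
```

```text
t 17.30 tcp [662.9  15.1 210.7] F [ 1.   0.  -0.7] w 0.187 grip 60.0
shift [-273.   182.3   14.8] turn [1.000e-02 1.000e-02 4.002e+01]
```

Emit:
drive_tool(plan=[-20,13,0,0,0,5,0,-50,33,0,0,0,11,0,-82,55,0,0,0,17,0,-115,77,0,0,0,24,0,-147,99,0,0,0,31,0])

```text
t: 17.72
tcp_pos: [573.3, -139.4, 210.5]
eef_rot: [[0.996, -0.092, 0.0], [-0.092, -0.996, -0.001], [0.0, 0.001, -1.0]]
force: [0.2, -1.5, 0.3]
width: 0.187
grip_force: 60.0
```

```bash
python3 d.py 497.6 -268.5 196 -103.7; python3 - <<'E'
from h import *
c=cap('top'); save(c,'out2.png',(180,150,380,300),4)
E
```

```text
t 17.72 tcp [ 573.3 -139.4  210.5] F [ 0.2 -1.5  0.3] w 0.187 grip 60.0
shift [-63.5 135.5  14.6] turn [ 0.05 -0.03  8.43]
```

View pics/out2.png

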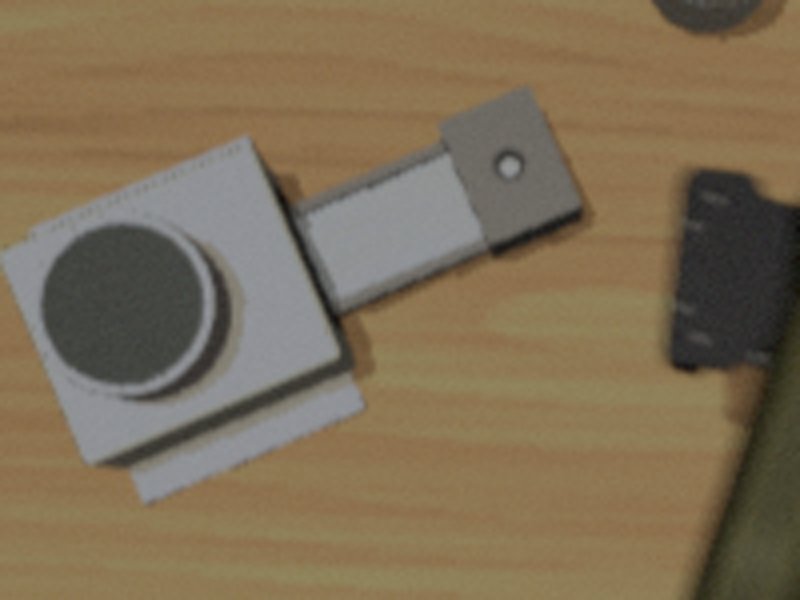

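The slide stands fully out: hole at crop (510,165) = top pixel (307,191), 42 px ≈ 79 mm from before (269,208). Carrying the pin to the stand.

Emit:
drive_tool(plan=[-15,32,3,0,0,4,0,-31,67,6,0,0,8.4,0,-48,102,10,0,0,8.4,0,-63.5,135.5,14,0,0,8.4,0,-63.5,135.5,14,0,0,8.4,0])

```text
t: 18.18
tcp_pos: [496.2, -272.1, 195.5]
eef_rot: [[0.972, -0.236, -0.002], [-0.236, -0.972, -0.002], [-0.002, 0.003, -1.0]]
force: [-0.4, 0.6, -1.0]
width: 0.188
grip_force: 60.0
```

Emit:
drive_tool(plan=[0,0,0,0,0,0,0,0,0,0,0,0,0,0])

```text
t: 18.35
tcp_pos: [499.4, -267.5, 195.8]
eef_rot: [[0.973, -0.231, -0.0], [-0.231, -0.973, -0.0], [-0.0, 0.0, -1.0]]
force: [0.6, -0.3, -0.2]
width: 0.186
grip_force: 60.0
```

```bash
python3 d.py 497.6 -268.5 155 -103.7
```

```text
t 18.35 tcp [ 499.4 -267.5  195.8] F [ 0.6 -0.3 -0.2] w 0.186 grip 60.0
shift [-1.6  1.4 40.8] turn [0.01 0.01 0.32]
```

Emit:
drive_tool(plan=[-1.6,1.4,12,0,0,0.3,0,-1.6,1.4,28,0,0,0.3,0,-1.6,1.4,40,0,0,0.3,0,-1.6,1.4,45,0,0,0.3,0,-1.6,1.4,45,0,0,0.3,0])

```text
t: 18.77
tcp_pos: [496.2, -266.8, 147.0]
eef_rot: [[0.972, -0.235, -0.005], [-0.235, -0.972, 0.003], [-0.006, -0.002, -1.0]]
force: [0.3, -0.2, -1.5]
width: 0.188
grip_force: 60.0
```

```bash
python3 d.py 497.6 -268.5 140 -103.7;
```

```text
t 18.77 tcp [ 496.2 -266.8  147. ] F [ 0.3 -0.2 -1.5] w 0.188 grip 60.0
shift [1.8 1.3 7. ] turn [-0.09  0.33  0.12]
```

Emit:
drive_tool(plan=[0,0,0,0,0,0,0,0,0,0,0,0,0,0,0,0,0,0,0,0,0,0,0,0,0,0,0,0])

```text
t: 19.1
tcp_pos: [497.4, -268.6, 150.5]
eef_rot: [[0.972, -0.236, -0.0], [-0.236, -0.972, -0.0], [-0.0, 0.001, -1.0]]
force: [0.4, 0.3, -0.3]
width: 0.185
grip_force: 60.0
```

```bash
python3 d.py 497.6 -268.5 140 -103.7;
```

```text
t 19.10 tcp [ 497.4 -268.6  150.5] F [ 0.4  0.3 -0.3] w 0.185 grip 60.0
shift [ 0.1 -0.2 10.5] turn [0.03 0.01 0.04]
```

On position. Lowering into the hole.

Emit:
drive_tool(plan=[0,0,2,0,0,0,0,0,0,5,0,0,0,0,0,0,8,0,0,0,0,0,0,10,0,0,0,0,0,0,10,0,0,0,0])

```text
t: 19.52
tcp_pos: [496.4, -268.1, 138.6]
eef_rot: [[0.972, -0.236, -0.003], [-0.236, -0.972, 0.001], [-0.003, -0.001, -1.0]]
force: [-0.0, -1.0, -1.0]
width: 0.187
grip_force: 60.0
```

Emit:
drive_tool(plan=[0,0,5,0,0,0,0,0,0,11,0,0,0,0,0,0,18,0,0,0,0,0,0,25,0,0,0,0,0,0,30,0,0,0,0])

```text
t: 19.93
tcp_pos: [496.4, -268.0, 108.0]
eef_rot: [[0.972, -0.236, -0.003], [-0.236, -0.972, 0.001], [-0.003, -0.001, -1.0]]
force: [0.6, 0.5, -0.8]
width: 0.186
grip_force: 60.0
```

Emit:
drive_tool(plan=[0,0,1,0,0,0,0,0,0,3,0,0,0,0,0,0,5,0,0,0,0,0,0,7,0,0,0,0,0,0,7,0,0,0,0])

```text
t: 20.35
tcp_pos: [496.8, -268.3, 102.2]
eef_rot: [[0.972, -0.236, -0.002], [-0.236, -0.972, 0.001], [-0.002, -0.0, -1.0]]
force: [0.1, 0.3, -1.5]
width: 0.182
grip_force: 60.0
```

Emit:
drive_tool(plan=[0,0,1,0,0,0,0,0,0,2,0,0,0,0,0,0,3,0,0,0,0,0,0,4,0,0,0,0,0,0,4,0,0,0,0])

```text
t: 20.77
tcp_pos: [497.1, -268.5, 99.9]
eef_rot: [[0.972, -0.236, -0.002], [-0.236, -0.972, 0.0], [-0.002, 0.0, -1.0]]
force: [-2.9, 1.8, 6.5]
width: 0.184
grip_force: 60.0
```

Seated at exactly the grasp height. Easing off and opening.

Emit:
drive_tool(plan=[0,0,-0.7,0,0,0,0,0,0,-1.2,0,0,0,0.2,0,0,-1.2,0,0,0,0.25,0,0,-1.2,0,0,0,0.35,0,0,-1.2,0,0,0,0.5], force=10)

```text
t: 21.18
tcp_pos: [496.8, -268.3, 99.6]
eef_rot: [[0.972, -0.236, -0.002], [-0.236, -0.972, 0.001], [-0.002, -0.0, -1.0]]
force: [0.8, 0.4, 0.2]
width: 0.338
grip_force: 0.0
```

Emit:
drive_tool(plan=[0,0,0,0,0,0,0.6,0,0,0,0,0,0,0.6,0,0,0,0,0,0,0.6,0,0,0,0,0,0,0.6])

```text
t: 21.52
tcp_pos: [496.8, -268.3, 99.6]
eef_rot: [[0.972, -0.236, -0.002], [-0.236, -0.972, 0.001], [-0.002, -0.0, -1.0]]
force: [-0.2, 0.1, -0.3]
width: 0.584
grip_force: 0.0
```

Emit:
drive_tool(plan=[0,0,-10,0,0,0,0.6,0,0,-30,0,0,0,0.6,0,0,-60,0,0,0,0.6,0,0,-95,0,0,0,0.6,0,0,-130,0,0,0,0.6])

```text
t: 21.93
tcp_pos: [496.6, -268.1, 231.3]
eef_rot: [[0.972, -0.236, -0.002], [-0.236, -0.972, 0.001], [-0.003, -0.0, -1.0]]
force: [1.2, -0.6, 1.0]
width: 0.601
grip_force: 0.0
```

Emit:
drive_tool(plan=[-35,0,0,0,0,0,0.6,-70,0,0,0,0,0,0.6,-105,0,0,0,0,0,0.6,-130,0,0,0,0,0,0.6,-130,0,0,0,0,0,0.6])

```text
t: 22.35
tcp_pos: [367.9, -236.7, 230.5]
eef_rot: [[0.971, -0.237, -0.002], [-0.237, -0.971, -0.0], [-0.002, 0.001, -1.0]]
force: [0.7, -0.4, -0.7]
width: 0.6
grip_force: 0.0
```

```bash
python3 - <<'E'
from h import *
A=cv2.imread('pics/side0.png');c=cap('side')
f=lambda im:cv2.resize(im[322:397,250:350],(400,300),interpolation=cv2.INTER_CUBIC)
cv2.imwrite('pics/fin.png',np.hstack([f(A),f(c['img'][:,:,::-1])]))
t=cap('top');o=onz(t,307.1,190.9,56)-onz(t,268.6,207.6,56);print('travel',np.hypot(o[0],o[1]))
for n in('side','top'):
    for k in('pin_tool','softener','scoop_cup','brush'):
        for r in robot.regions_of(n,k)[:1]: print(n,k,round(r['p'],2),r['extent'])
print(robot.observe()['t'])
E
```

```text
travel 79.77749741091759
side pin_tool 0.56 [291.8, 329.8, 303.9, 364.1]
side softener 0.78 [411.6, 216.2, 450.6, 275.0]
side scoop_cup 0.95 [401.8, 339.4, 445.4, 385.7]
side brush 0.97 [198.3, 145.4, 243.5, 180.8]
top pin_tool 0.66 [453.7, 274.5, 473.2, 288.1]
top softener 0.63 [339.7, 114.6, 378.0, 157.0]
top scoop_cup 0.7 [454.4, 159.9, 493.6, 196.8]
top brush 0.93 [119.7, 318.4, 211.8, 389.0]
22.85
```

View pics/fin.png

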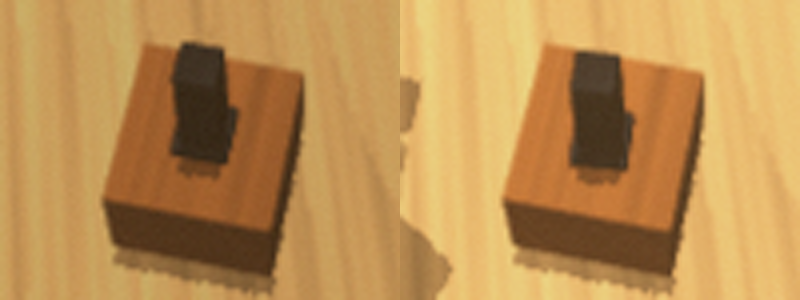

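The pin stands upright with its flange on the block, as before (handle at crop (597,110), shifted only within the hole's play). The slide's travel measures 79.8 mm and the bystanders have not moved.

```bash
python3 -c "
from plant import robot
print(robot.hand_in())"
```

```text
the job is handed in; nothing more can be done
None
```

The slide is out to its end stop (79.8 mm measured), the pin is back home in its stand, the other things look unmoved, and the job was handed in at about 23 s; one miss on the way: the pin first pressed on the slide's top beside the hole with about 9 N, under the 25 N limit.

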